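# Gauge the adapter sleeves

## Task

Two orange adapter sleeves for the centrifuge look alike outside, but only one has a bore wide enough to fit over the steel gauge pin. Slide the one that fits all the way down the pin onto the gauge's foot and leave it there as passed; stand the other one upright in the red reject tray.

Things in the scene. Friction and masses are not known exactly. Their poses are not given: they have to be found in the camera images.
- sleeve_a_mid (a point): upright orange plastic tube sleeve, open at both ends, outside 44 mm across and 55 mm tall, 40 to 85 g; it stands on the bench. The point is its centre, half-way up, 27.5 mm above its lower rim; z is the sleeve's axis. Its bore is 30 mm (a wide hole, 7 mm wall): it fits over the gauge pin. The two sleeves change places from start to start.
- sleeve_b_mid (a point): upright orange plastic tube sleeve, open at both ends, outside 44 mm across and 55 mm tall, 40 to 85 g; it stands on the bench. The point is its centre, half-way up, 27.5 mm above its lower rim; z is the sleeve's axis. Its bore is only 14 mm (a small hole, 15 mm wall): it sticks on the pin's taper, 47 mm above the foot, and is the reject.
- gauge_foot (a point): the gauge, fixed to the bench: a round dark steel foot 76 mm across and 12 mm high with an upright pale steel pin in its middle. The pin is 24 mm in diameter for its lower 28 mm and then tapers to an 8 mm tip, 58 mm above the foot. The point is on the pin's axis at the foot's top face (12 mm above the bench); z is up. The gauge and the tray may change places.
- reject_tray_in (a point): the red reject tray, fixed to the bench: square, open on top, 130 x 130 mm outside, 18 mm high, walls 4 mm thick. The point is the centre of its inner floor, about 4 mm above the bench; x and y lie along its sides, z is up.
Not all that is in view belongs to the job. What is shaped like the part that bears sleeve_b_mid but green or purple is not meant.

How it is judged:
By the outcome, as a careful person would: the job done as asked, in the order asked, and still so for the second after the job is handed in, with the robot touching nothing.
It also fails if it takes over 51 s, if anything falls off the work surface, if the arm or the gripper's body presses on something with over 40 N, if the wrist force passes 120 N, or if a joint passes its speed limit or range.

## Robot

A 7-joint arm with a two-finger parallel gripper is mounted at the origin on a cart in front of the work surface, level with it; the furniture and walls round the work are solid. World frame = base frame: x ahead of the robot, y to its left, z up, the work surface at z = 0. Lengths are in m, angles in degrees, forces in N, time in s.
With the tool pointing down it reaches from about 0.425 to 0.95 m from the base axis. Payload 4.7 kg.
Tool frame: the origin (TCP) lies midway between the tips of the shut fingers; the grasp point (between the pads) lies ctrl.grasp_offset behind it (ctrl.grasp_offset is the distance from the TCP to the grasp point, in m); z points along the fingers, y is the line along which they close (so a half turn about z gives the same grasp; the last joint's range is limited). The gripper opens to 85 mm and grips with 20 to 120 N. Pads are 22 mm wide; open, the fingers measure 114 mm over their backs; the gripper's body (76 mm by 85 mm) begins 54 mm behind the grasp point. The pads swing forward as they close: fully open they stand 13 mm farther back than shut.
Start: joints at [64.463, 26.849, -2.785, 87.806, 1.381, 65.374, -4.715], TCP at [0.273, -0.617, 0.231] pointing down, gripper open.
Joint ranges: [-148.3, 148.3], [-19.14, 114.17], [-79.39, 73.82], [5.75, 140.21], [-59.74, 239.74], [12.07, 113.84], [-152.46, 152.46]. Speed limits (degrees/s): [147.25, 147.25, 180, 180, 180, 180, 180].

## Interface

Orientations are given as [roll, pitch, yaw] about the fixed x, y, z axes, in that order (R = Rz(yaw) Ry(pitch) Rx(roll)).
In Python, from workcell import ctrl gives the robot as it stands.
- The arm moves only by the tool jog_arm, never from a script. Its argument "series" is a list of rows, each a list of 3 entries, a list of its own where there are three numbers: the shift along the tool's x, y, z in mm, then the turn about the tool's z in units of 10 degrees (1.0 is 10 degrees), then the closure, from 0 (fully open) to 1 (shut). In form: [[[x, y, z], yaw, fingers], ...]. A call has 1 to 20 rows; each row shifts and turns the commanded pose from where the row before left it, along the tool's axes as they then stand; what a row does not reach is not made up. A row lasts 1/8 s, in which the tool goes at most 62.5 mm and 10.7 degrees, less where a joint would pass 70% of its speed; a pose out of reach is approached as far as the arm can. A call is refused whole if a number of a shift passes 62.5 or a number of a turn 1, either way. A call with a gripper value outside its range is refused whole. The fingers move at their own pace and stop on an object; "grip_force" is the grip in N (left out, the last holds). Time passes only in rows, so rows that do not move let the fingers close. It gives the time, the measured TCP pose, the force, the opening and the grip force at its end, in the units of the state.
- ctrl.read_state(): the state, without advancing time (a new reading comes with each control period).
- ctrl.grab_frame(name): name is "scene" or "top"; returns the picture (400x640x3 uint8, red, green, blue); there is no depth.
- ctrl.camera_params(name): a dict with "camera_matrix" (3x3 intrinsics, pixels), "pose" (4x4, takes a point from camera to world coordinates). Camera axes: x right, y down, z forward; pixel columns grow to the right and rows downward; lengths in m; the calibration is good to about 2 mm. A picture is of the moment at which its call begins. camera_params takes no time and is no camera call.
- ctrl.job_done(): hands the job in; it is judged then, once.
The state is a dict: "clock": time; "joint_pos": joint angles; "qd": joint speeds; "tau": joint torques, N m; "eef_pos": TCP position; "orientation": TCP orientation; "contact_force": force on the tool from outside, world axes, zero at the start; "moment": the same for the moment, N m; "grip_width": opening from 0.0 (shut) to 1.0 (fully open); "gripper_force": force on a finger pad.
Only numpy, scipy, OpenCV 4.12 (cv2) and the standard library are available. Lean on these libraries where they do the work, as an engineer would, in place of code of your own. Each camera call takes 0.05 s, during which the arm holds its last target. There are 200 camera calls.

## Working session

There is one attempt and no reset: what is moved stays moved. The work goes in short steps, Python scripts to look and compute and a tool call to move; the robot and the scene stay as the last step left them, time stands still between calls to the robot, and variables do not carry over. Pictures are saved under pics/ and viewed, at most 10 in all, crops included, and the job is handed in when it is done.

Besides the shell and the picture viewer there is one more tool, called after "Emit:" as name(argument=value, ...), one argument or row to a line, values as JSON. jog_arm: Moves the arm, as the interface text tells. Its arguments: {"type":"object","properties":{"series":{"type":"array"},"grip_force":{"type":"number"}},"required":["series"]}

```bash
mkdir -p pics
python3 - <<'E'
from workcell import ctrl
import cv2,numpy as np
print(ctrl.read_state(), ctrl.grasp_offset)
for n in("scene","top"):
    im=ctrl.grab_frame(n); cv2.imwrite(f"pics/{n}0.png",im[:,:,::-1]); p=ctrl.camera_params(n)
    print(n,p["camera_matrix"],np.round(p["pose"],3))
E
```

```text
{'clock': 0.0, 'joint_pos': array([64.46363191, 26.89743   , -2.78384143, 87.87847135,  1.38185075,
       65.37418309, -4.71819517]), 'qd': array([-0.01576814, -0.03329532,  0.02929862,  0.03685833,  0.00051602,
       -0.06588721,  0.04647134]), 'tau': array([ 5.06722936e-04, -5.10303462e+01, -4.64304734e-02, -2.37710935e+01,
        1.07904029e-02,  7.60715251e-03,  1.17525241e-05]), 'eef_pos': array([ 0.27300853, -0.61664703,  0.23022487]), 'orientation': array([-1.79883641e+02,  5.56409303e-03,  2.38797105e+01]), 'contact_force': array([-0.5010286 , -0.88036709, -0.3812241 ]), 'moment': array([0.00571039, 0.01088278, 0.00807897]), 'gripper_force': 0.0, 'grip_width': 0.9970454012260647} 0.0187
scene [[373.39408961   0.         321.19171903]
 [  0.         373.39408961 194.43256289]
 [  0.           0.           1.        ]] [[-0.658 -0.425  0.622 -0.001]
 [-0.753  0.394 -0.528  0.538]
 [-0.021 -0.815 -0.579  0.557]
 [ 0.     0.     0.     1.   ]]
top [[395.23987549   0.         318.08996668]
 [  0.         395.23987549 197.73431739]
 [  0.           0.           1.        ]] [[-0.009 -0.992  0.127  0.401]
 [-1.     0.011  0.013  0.076]
 [-0.014 -0.127 -0.992  0.949]
 [ 0.     0.     0.     1.   ]]
```

View pics/scene0.png

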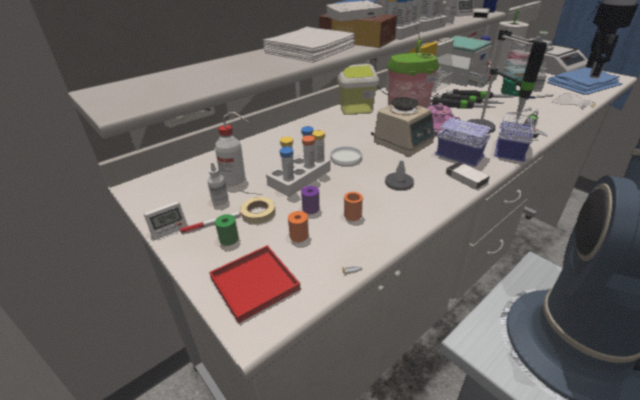

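View pics/top0.png

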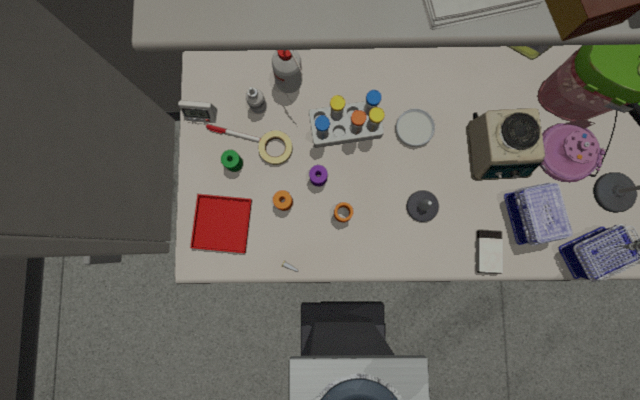

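The top view shows the wide-bore sleeve (A) at about (343,212) and the small-bore sleeve (B) at (283,200). The gauge is at (423,206) and the tray at (222,224). The purple and green sleeves at (318,176) and (231,160) are distractors.

```bash
cat > h.py <<'E'
from workcell import ctrl
import cv2,numpy as np
def cast(n,uv,z):
    p=ctrl.camera_params(n);K=p["camera_matrix"];T=np.array(p["pose"])
    d=T[:3,:3]@np.linalg.solve(K,[uv[0],uv[1],1]); o=T[:3,3]
    return o+d*(z-o[2])/d[2]
def proj(n,P):
    p=ctrl.camera_params(n);K=p["camera_matrix"];T=np.array(p["pose"])
    c=K@(T[:3,:3].T@(np.array(P)-T[:3,3])); return c[:2]/c[2]
def blobs(im,h0,h1,smin=150,vmin=60,amin=60):
    h=cv2.cvtColor(im,cv2.COLOR_RGB2HSV)
    m=cv2.inRange(h,(h0,smin,vmin),(h1,255,255))
    cs,_=cv2.findContours(m,cv2.RETR_EXTERNAL,cv2.CHAIN_APPROX_NONE)
    return [c for c in cs if cv2.contourArea(c)>amin],m
E
python3 - <<'E'
from h import *
for n in("top","scene"):
    im=cv2.imread(f"pics/{n}0.png")[:,:,::-1].copy()
    print(n)
    for c in blobs(im,5,16)[0]:
        M=cv2.moments(c);u=(M['m10']/M['m00'],M['m01']/M['m00'])
        print('or',np.round(u,1),cv2.contourArea(c),cv2.boundingRect(c),cast(n,u,.0275).round(4),cast(n,u,.055).round(4))
    for c in blobs(im,0,4,amin=800)[0]+blobs(im,175,180,amin=800)[0]:
        r=cv2.minAreaRect(c);b=cv2.boxPoints(r)
        print('red',r,[cast(n,q,.018).round(3)[:2] for q in b],cast(n,r[0],.018))
im=cv2.imread("pics/top0.png")
g=cv2.cvtColor(im,cv2.COLOR_BGR2GRAY)
m=((g<110)*255).astype('uint8')[180:235,395:450].copy()
cs,_=cv2.findContours(m,cv2.RETR_EXTERNAL,cv2.CHAIN_APPROX_NONE);c=max(cs,key=cv2.contourArea)+[395,180]
(u,r)=cv2.minEnclosingCircle(c);e=cv2.fitEllipse(c);print(u,r,e,cast('top',e[0],.012),cast('top',e[0],.006))
x=cv2.hconcat([cv2.resize(im[180:235,255:365],None,fx=4,fy=4,interpolation=2),cv2.resize(im[180:235,395:450],None,fx=4,fy=4,interpolation=2)])
cv2.imwrite('pics/crop0.png',x)
E
```

```text
top
or [342.9 212. ] 250.5 (334, 203, 19, 19) [0.4848 0.0297 0.0275] [0.4823 0.0311 0.055 ]
or [282.3 200.1] 260.0 (273, 191, 19, 19) [0.5143 0.1717 0.0275] [0.5109 0.1689 0.055 ]
or [358.2 117.6] 147.0 (352, 110, 14, 16) [ 0.7128 -0.0109  0.0275] [ 0.7035 -0.0083  0.055 ]
red ((220.5792694091797, 223.28656005859375), (54.88447570800781, 54.55317687988281), 6.34019136428833) [array([0.406, 0.389]), array([0.534, 0.378]), array([0.518, 0.248]), array([0.391, 0.26 ])] [0.46190982 0.3186183  0.018     ]
scene
or [297.5 217.3] 158.5 (289, 212, 18, 12) [0.5371 0.1531 0.0275] [0.5092 0.1731 0.055 ]
red ((253.67666625976562, 278.34246826171875), (52.710384368896484, 72.0691909790039), 60.80251693725586) [array([0.528, 0.379]), array([0.529, 0.23 ]), array([0.391, 0.268]), array([0.402, 0.396])] [0.4578664 0.3222208 0.018    ]
(421.98486328125, 206.22727966308594) 16.444408416748047 ((422.0106506347656, 206.13677978515625), (31.605365753173828, 31.969282150268555), 61.65700149536133) [ 0.49827418 -0.15896791  0.012     ] [ 0.49889511 -0.16047144  0.006     ]
```

View pics/crop0.png

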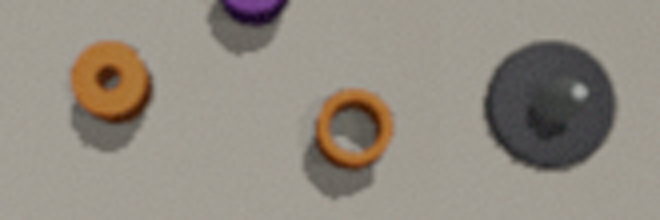

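Crop: bores confirm it, with A (wide) at ring centre about (343,212) and B (small) at (282,200). The gauge foot is a 32 px disc, which matches 76 mm. Heights and sizes agree with the brief, so I'll move above A and then turn to yaw 90.

Emit:
jog_arm(
  series=[
    [[34.5, -39, 0], 0, 0],
    [[34.5, -39, 0], 0, 0],
    [[34.5, -39, 0], 0, 0],
    [[34.5, -39, 0], 0, 0],
    [[34.5, -39, 0], 0, 0],
    [[34.5, -39, 0], 0, 0],
    [[34.5, -39, 0], 0, 0],
    [[34.5, -39, 0], 0, 0],
    [[34.5, -39, 0], 0, 0],
    [[34.5, -39, 0], 0, 0],
    [[34.5, -39, 0], 0, 0],
    [[34.5, -39, 0], 0, 0],
    [[34.5, -39, 0], 0, 0],
    [[0, 0, 0], -0.95, 0],
    [[0, 0, 0], -0.95, 0],
    [[0, 0, 0], -0.95, 0],
    [[0, 0, 0], -0.95, 0],
    [[0, 0, 0], -0.95, 0],
    [[0, 0, 0], -0.95, 0],
    [[0, 0, 0], -0.9, 0],
  ],
)

```text
clock: 2.6
eef_pos: [0.4778, 0.0278, 0.231]
orientation: [-180.0, 0.0, 90.2]
contact_force: [-0.3, -0.5, -0.3]
grip_width: 0.999
gripper_force: 0.0
```

Emit:
jog_arm(
  series=[
    [[0, 0, 0], 0, 0],
    [[0, 0, 0], 0, 0],
  ],
)

```text
clock: 2.85
eef_pos: [0.478, 0.0278, 0.2311]
orientation: [-180.0, 0.0, 89.7]
contact_force: [-0.3, -0.7, -0.2]
grip_width: 0.996
gripper_force: 0.0
```

Emit:
jog_arm(
  series=[
    [[3.3, 4, 30], 0, 0],
    [[0, 0, 35], 0, 0],
    [[0, 0, 35], 0, 0],
    [[0, 0, 35], 0, 0],
    [[0, 0, 30], 0, 0],
    [[0, 0, 25], 0, 0],
    [[0, 0, 15], 0, 0],
    [[0, 0, 8], 0, 0],
    [[0, 0, 0], 0, 0],
    [[0, 0, 0], 0, 0.4],
    [[0, 0, 0], 0, 0.6],
    [[0, 0, 0], 0, 0.8],
    [[0, 0, 0], 0, 0.8],
    [[0, 0, 0], 0, 0.8],
    [[0, 0, 0], 0, 0.8],
    [[0, 0, 0], 0, 0.8],
    [[0, 0, 0], 0, 0.8],
  ],
  grip_force=40,
)

```text
clock: 4.97
eef_pos: [0.4827, 0.0312, 0.0192]
orientation: [179.9, 0.0, 89.9]
contact_force: [-0.8, -0.3, 5.1]
grip_width: 0.512
gripper_force: 40.2
```

Emit:
jog_arm(
  series=[
    [[0, 0, -20], 0, 0.8],
    [[0, 0, -30], 0, 0.8],
    [[0, 0, -30], 0, 0.8],
    [[0, 0, -30], 0, 0.8],
    [[-20, 2, 0], 0, 0.8],
    [[-30, 2, 0], 0, 0.8],
    [[-30, 2, 0], 0, 0.8],
    [[-30, 2, 0], 0, 0.8],
    [[-30, 3, 0], 0, 0.8],
    [[-30, 3, 0], 0, 0.8],
    [[-20, 2, 0], 0, 0.8],
    [[0, 0, 0], 0, 0.8],
    [[0, 0, 0], 0, 0.8],
  ],
)

```text
clock: 6.6
eef_pos: [0.4977, -0.1573, 0.1283]
orientation: [-180.0, -0.0, 90.0]
contact_force: [0.7, 0.1, -0.8]
grip_width: 0.511
gripper_force: 40.8
```

Run:
```python
from h import *
print('tip',cast('top',(430,203),.068),proj('top',[.4985,-.159,.070]),proj('scene',[.4985,-.159,.070]))
old=cv2.imread('pics/scene0.png')
# pin in scene0: bounding of foot and pin
im=ctrl.grab_frame('scene');t=ctrl.grab_frame('top')
a=cv2.resize(im[110:210,340:460,::-1],None,fx=3.3,fy=3.3,interpolation=2)
b=cv2.resize(old[110:210,340:460],None,fx=3.3,fy=3.3,interpolation=2)
cv2.imwrite('pics/c1.png',cv2.hconcat([a,b]))
cs=[c for c in blobs(im,5,16,amin=30)[0]]
for c in cs: print(cv2.boundingRect(c))
print(ctrl.read_state()['eef_pos'])
```

```text
tip [ 0.49933642 -0.16302229  0.068     ] [428.44616526 203.29005939] [401.27589944 159.72358746]
(289, 212, 18, 12)
(304, 136, 11, 6)
[ 0.49778426 -0.15721356  0.12840006]
```

View pics/c1.png

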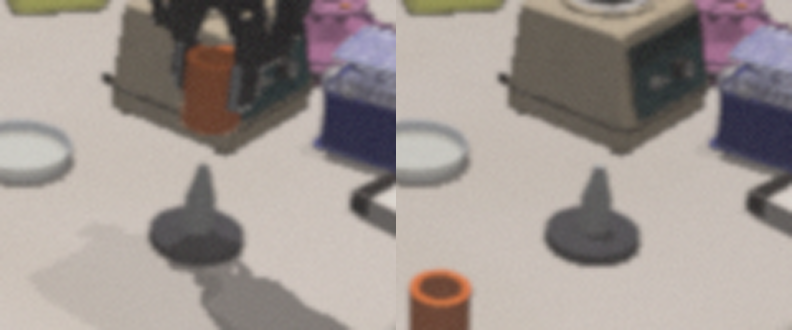

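The tip is at about (402,161) in scene, within 1 px of the position predicted from the top-view foot. The sleeve hangs upright above it. I'll shift about 3 mm and descend.

Emit:
jog_arm(
  series=[
    [[-2.7, 0.7, 0], 0, 0.8],
    [[0, 0, 15], 0, 0.8],
    [[0, 0, 15], 0, 0.8],
    [[0, 0, 15], 0, 0.8],
    [[0, 0, 10], 0, 0.8],
    [[0, 0, 6], 0, 0.8],
    [[0, 0, 6], 0, 0.8],
    [[0, 0, 0], 0, 0.8],
  ],
)

```text
clock: 7.7
eef_pos: [0.4984, -0.1614, 0.0611]
orientation: [-180.0, -0.0, 89.9]
contact_force: [-0.4, -1.1, -0.2]
grip_width: 0.511
gripper_force: 40.8
```

Emit:
jog_arm(
  series=[
    [[0, 0, 4], 0, 0.8],
    [[0, 0, 4], 0, 0.8],
    [[0, 0, 0], 0, 0.8],
  ],
)

```text
clock: 8.07
eef_pos: [0.4982, -0.1615, 0.0531]
orientation: [-180.0, -0.0, 89.9]
contact_force: [-1.0, -1.1, -0.2]
grip_width: 0.51
gripper_force: 40.8
```

Emit:
jog_arm(
  series=[
    [[0, 0, 5], 0, 0.8],
    [[0, 0, 5], 0, 0.8],
    [[0, 0, 5], 0, 0.8],
    [[0, 0, 5], 0, 0.8],
    [[0, 0, 1.5], 0, 0.8],
    [[0, 0, 0], 0, 0.8],
    [[0, 0, 0], 0, 0.8],
  ],
)

```text
clock: 8.95
eef_pos: [0.4986, -0.1615, 0.032]
orientation: [180.0, 0.0, 89.9]
contact_force: [-0.1, -0.2, -0.7]
grip_width: 0.511
gripper_force: 40.9
```

Emit:
jog_arm(
  series=[
    [[0, 0, 0], 0, 0.4],
    [[0, 0, 0], 0, 0.1],
    [[0, 0, 0], 0, 0],
    [[0, 0, 0], 0, 0],
    [[0, 0, -15], 0, 0],
    [[0, 0, -30], 0, 0],
    [[0, 0, -40], 0, 0],
    [[0, 0, -40], 0, 0],
    [[0, 0, -20], 0, 0],
    [[30, 1, 0], 0, 0],
    [[45, 2, 0], 0, 0],
    [[45, 2, 0], 0, 0],
    [[45, 2, 0], 0, 0],
    [[45, 2, 0], 0, 0],
    [[45, 2, 0], 0, 0],
    [[45, 1.5, 0], 0, 0],
    [[30, 0, 0], 0, 0],
    [[0, 0, 0], 0, 0],
    [[0, 0, 0], 0, 0],
  ],
)

```text
clock: 11.32
eef_pos: [0.5118, 0.1674, 0.1772]
orientation: [180.0, 0.1, 89.8]
contact_force: [0.1, -0.5, -0.8]
grip_width: 1.003
gripper_force: 0.0
```

Run:
```python
from h import *
im=ctrl.grab_frame('scene');t=ctrl.grab_frame('top')
a=cv2.resize(im[110:210,340:460,::-1],None,fx=3.3,fy=3.3,interpolation=2)
b=cv2.resize(t[155:255,370:490,::-1],None,fx=3.3,fy=3.3,interpolation=2)
cv2.imwrite('pics/c2.png',cv2.hconcat([a,b]))
for z in(.012,.067): print(proj('scene',[.4985,-.160,z]))
for c in blobs(im,3,16,smin=120,amin=30)[0]: print(cv2.boundingRect(c))
for c in blobs(t,5,16,amin=30)[0]:
    x,y,w,h=cv2.boundingRect(c); print((x,y,w,h),cast('top',(x+w/2-.5,y+h/2-.5),.067))
```

```text
[399.26025748 178.52538994]
[401.40355058 160.60151624]
(289, 211, 19, 30)
(394, 158, 16, 24)
(415, 194, 24, 21) [ 0.49728044 -0.15539419  0.067     ]
(352, 110, 14, 16) [ 0.6995668  -0.00791547  0.067     ]
```

View pics/c2.png

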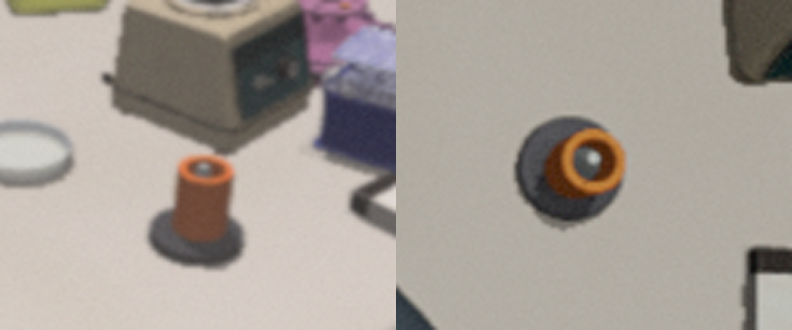

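The pictures show A upright on the foot at about (402,170) in scene and (429,204) in top, with the pin tip just inside its bore. Now B.

Emit:
jog_arm(
  series=[
    [[1.5, -1, 30], 0, 0],
    [[0, 0, 35], 0, 0],
    [[0, 0, 35], 0, 0],
    [[0, 0, 30], 0, 0],
    [[0, 0, 18], 0, 0],
    [[0, 0, 10], 0, 0],
    [[0, 0, 0], 0, 0],
    [[0, 0, 0], 0, 0.4],
    [[0, 0, 0], 0, 0.6],
    [[0, 0, 0], 0, 0.8],
    [[0, 0, 0], 0, 0.8],
    [[0, 0, 0], 0, 0.8],
    [[0, 0, 0], 0, 0.8],
    [[0, 0, 0], 0, 0.8],
    [[0, 0, 0], 0, 0.8],
  ],
)

```text
clock: 13.3
eef_pos: [0.5113, 0.1702, 0.0198]
orientation: [179.9, -0.0, 89.9]
contact_force: [0.1, -0.3, 5.4]
grip_width: 0.505
gripper_force: 40.6
```

Emit:
jog_arm(
  series=[
    [[0, 0, -20], 0, 0.8],
    [[0, 0, -30], 0, 0.8],
    [[0, 0, -30], 0, 0.8],
    [[20, -7, 0], 0, 0.8],
    [[30, -10, 0], 0, 0.8],
    [[30, -10, 0], 0, 0.8],
    [[30, -10, 0], 0, 0.8],
    [[25, -8, 0], 0, 0.8],
    [[14, -4, 0], 0, 0.8],
    [[0, 0, 0], 0, 0.8],
    [[0, 0, 20], 0, 0.8],
    [[0, 0, 25], 0, 0.8],
    [[0, 0, 20], 0, 0.8],
    [[0, 0, 5], 0, 0.8],
    [[0, 0, 3], 0, 0.8],
    [[0, 0, 2], 0, 0.8],
    [[0, 0, 0], 0, 0.8],
    [[0, 0, 0], 0, 0.8],
  ],
)

```text
clock: 15.55
eef_pos: [0.4622, 0.3193, 0.0242]
orientation: [180.0, -0.0, 89.9]
contact_force: [1.1, 0.1, -1.3]
grip_width: 0.506
gripper_force: 40.8
```

Emit:
jog_arm(
  series=[
    [[0, 0, 0.3], 0, 0.8],
    [[0, 0, 0], 0, 0.4],
    [[0, 0, 0], 0, 0.2],
    [[0, 0, 0], 0, 0.1],
    [[0, 0, 0], 0, 0.1],
    [[0, 0, -15], 0, 0.1],
    [[0, 0, -30], 0, 0.1],
    [[0, 0, -40], 0, 0.1],
    [[0, 0, -40], 0, 0.1],
    [[0, 0, -30], 0, 0.1],
    [[-30, 3, 0], 0, 0.1],
    [[-45, 5, 0], 0, 0.1],
    [[-45, 5, 0], 0, 0.1],
    [[-45, 5, 0], 0, 0.1],
    [[-45, 5, 0], 0, 0.1],
    [[-30, 3, 0], 0, 0.1],
    [[0, 0, 0], 0, 0.1],
    [[0, 0, 0], 0, 0.1],
  ],
)

```text
clock: 17.8
eef_pos: [0.4875, 0.0802, 0.1792]
orientation: [179.9, -0.0, 89.9]
contact_force: [-0.5, 1.3, 0.0]
grip_width: 0.903
gripper_force: 0.0
```

Run:
```python
from h import *
im=ctrl.grab_frame('scene');t=ctrl.grab_frame('top')
a=cv2.resize(im[140:320,200:440,::-1],None,fx=1.65,fy=1.65,interpolation=2)
b=cv2.resize(t[120:300,180:420,::-1],None,fx=1.65,fy=1.65,interpolation=2)
cv2.imwrite('pics/c3.png',cv2.hconcat([a,b]))
print(ctrl.read_state()['eef_pos'])
```

```text
[0.48732933 0.0806886  0.17897935]
```

View pics/c3.png

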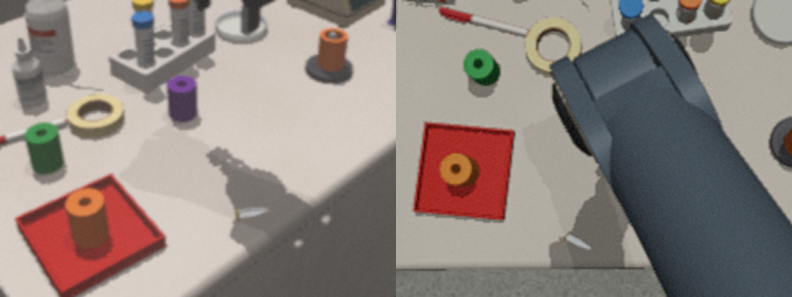

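B stands upright mid-tray, at about (252,270) in scene. A is still seated on the gauge foot at about (402,170), and the robot is clear of both.

```bash
python3 -c "
from workcell import ctrl
print(ctrl.job_done())"
```

```text
the job is handed in; nothing more can be done
None
```

The wide-bore sleeve (A) is seated on the gauge's foot and the small-bore one (B) stands upright in the red reject tray; I handed the job in at about 18 s, with the final pictures showing both in place.

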